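Sweep the brass offcuts into the scrap pan

TASK

Clear up after sawing: with your fingertips, sweep the three brass offcuts along the bench into the low aluminium scrap pan, so that each lies well inside it, past the sloping lip. Push them over the pan's open lip; do not pick any of them up. Leave the steel collet and the black loupe standing where they are.

Things in the scene. Friction and masses are not known exactly. Their poses are not given: they have to be found in the camera images.
- scrap_pan: Low aluminium pan screwed to the bench. Origin: on the bench, middle of the open lip, which faces the robot. +x points into the pan, y along the lip. Inside: y -100 to +100 mm, x 0 to 95 mm (back wall). The floor ramps from bench height at x = 0 to 2 mm at x = 16. Walls 3 mm thick, 26 mm high (12 mm for the first 12 mm behind the lip); a screw ear juts 16 mm from each side. Fixed.
- offcut_0: The middle-length hexagonal brass bar offcut lying on the bench, 32 mm long (its own y axis), 12 mm across, 10 mm high, 20 g. Origin: middle of its underside as built. It slides, and may roll over its flats when pushed.
- offcut_1: The short thick hexagonal brass bar offcut lying on the bench, 21 mm long (its own y axis), 16 mm across, 14 mm high, 30 g. Origin: middle of its underside as built. It slides, and may roll over its flats when pushed.
- offcut_2: The long thin hexagonal brass bar offcut lying on the bench, 45 mm long (its own y axis), 10 mm across, 9 mm high, 40 g. Origin: middle of its underside as built. It slides, and may roll over its flats when pushed.
- collet: Steel lathe collet standing loose and upright among the offcuts, 26 mm diameter, 37 mm high. Origin: centre of its underside. Bystander.
- loupe: Black eye loupe standing loose at the bench's front edge, 39 mm diameter, 33 mm high. Origin: centre of its underside. Bystander.
- lathe: Green bench lathe, fixed, to the right of the work. Its near end is at y = -0.04 m of the robot's frame: bed 40 mm high, then from y = -0.07 m on headstock and pulleys up to 270 mm above the bench, x from 0.40 to 0.59 m. Keep out of it, also on the way in.
- instrument_box: Dark wooden box, shut and fixed, left of the work: x 0.36 to 0.44 m, y 0.27 to 0.42 m of the robot's frame, 40 mm high. Behind the pan a wall cabinet overhangs the bench (from x = 0.70 m at 0.41 m height, from x = 0.65 m at 0.55 m): draw the arm back before raising it.

How it is judged (in metres and radians):
At the end, for the whole second after the job is handed in: The origin of each offcut lies in the pan, more than 16 mm behind the lip's edge (20 mm for the long one) and between the walls, below 35 mm height and at rest (under 20 mm/s); collet and loupe are upright (within 0.2 rad) and within 20 mm of where they started (x of offcut_0 in the frame of scrap_pan between 0.016 and 0.095 m and y of offcut_0 in the frame of scrap_pan between -0.1 and 0.1 m and height (world z) of each of offcut_0, offcut_1, offcut_2 below 0.035 m and linear speed of each of offcut_0, offcut_1, offcut_2 below 0.02 m/s and x of offcut_1 in the frame of scrap_pan between 0.016 and 0.095 m and y of offcut_1 in the frame of scrap_pan between -0.1 and 0.1 m and x of offcut_2 in the frame of scrap_pan between 0.02 and 0.095 m and y of offcut_2 in the frame of scrap_pan between -0.1 and 0.1 m and distance of each of collet, loupe from where it was at the start of the episode below 0.02 m and angle between each of collet, loupe's own z axis and vertical below 0.2 rad); the robot touches nothing.
It fails at once if an offcut is lifted (its origin more than 35 mm above the bench) (height (world z) of any of offcut_0, offcut_1, offcut_2 above 0.035 m).
It fails at once if the collet or the loupe is knocked over, lifted or shifted by more than 20 mm (distance of any of collet, loupe from where it was at the start of the episode above 0.02 m or angle between any of collet, loupe's own z axis and vertical above 0.35 rad).
It also fails if it takes over 72 s, if anything falls off the work surface, if the arm or the gripper's body presses on something with over 40 N, if the wrist force passes 120 N, or if a joint passes its speed limit or range.

ROBOT

A 6-joint arm with a two-finger parallel gripper is mounted at the origin on a cart in front of the work surface, level with it; the furniture and walls round the work are solid. World frame = base frame: x ahead of the robot, y to its left, z up, the work surface at z = 0. Lengths are in mm, angles in rad, forces in N, time in s.
With the tool pointing down it reaches from about 275 to 725 mm from the base axis. Payload 5.6 kg.
Tool frame: the origin (TCP) lies between the finger pads; the fingertips stand 11 mm ahead of it and the grasp point (between the pads) lies 8 mm behind it (nose_length is the distance from the TCP to the fingertips, in mm); z points along the fingers, y is the line along which they close (so a half turn about z gives the same grasp; the last joint's range is limited). The gripper opens to 85 mm and grips with 20 to 120 N. Pads are 22 mm wide; open, the fingers measure 114 mm over their backs; the gripper's body (76 mm by 85 mm) begins 54 mm behind the grasp point. The pads swing forward as they close: fully open they stand 13 mm farther back than shut.
Start: joints at [1.422, 0.255, 0.108, 0, -1.424, -0.285], TCP at [231.15, 499.062, 242.283] pointing down, gripper open.
Joint ranges: [-2.95, 2.95], [-1.21, 1.97], [-1.09, 1.5], [-2.87, 1.71], [-2.94, -0.07], [-3.05, 3.05]. Speed limits (rad/s): [2.57, 2.57, 3.14, 3.14, 3.14, 3.14].

INTERFACE

Orientations are given as [roll, pitch, yaw] about the fixed x, y, z axes, in that order (R = Rz(yaw) Ry(pitch) Rx(roll)).
In Python, from station import * gives the robot as it stands.
- The arm moves only by the shell command python3 -m inch 'ROWS'. ROWS is text: rows parted by semicolons, each of 7 numbers parted by spaces: the finger opening in mm, from 0 to 85.4, then the shift along the tool's x, y, z in mm, then the turn, a rotation vector about the tool's x, y, z in degrees. A call has exactly 5 rows; each row shifts and turns the commanded pose from where the row before left it, along the tool's axes as they then stand; what a row does not reach is not made up. A row lasts 1/8 s, in which the tool goes at most 62.5 mm and 10.7 degrees, less where a joint would pass 70% of its speed; a pose out of reach is approached as far as the arm can. A call with a gripper value outside its range is refused whole. The fingers move at their own pace and stop on an object; the grip force is fixed at half the most. Time passes only in rows, so rows that do not move let the fingers close, or fill a call up. It gives the time, the measured TCP pose, the force, the opening and the grip force at its end, in the units of the state.
- get_obs(): the state, without advancing time (a new reading comes with each control period).
- grab_frame(name): name is "scene" or "top"; returns the picture (384x512x3 uint8, blue, green, red); there is no depth.
- get_calibration(name): a dict with "fx", "fy", "cx", "cy" (pixels), "extrinsics" (4x4, takes a point from world to camera coordinates). Camera axes: x right, y down, z forward; pixel columns grow to the right and rows downward; lengths in mm; the calibration is good to about 2 mm. A picture is of the moment at which its call begins. get_calibration takes no time and is no camera call.
- hand_in(): hands the job in; it is judged then, once.
The state is a dict: "t": time; "q": joint angles; "joint_vel": joint speeds; "joint_torque": joint torques, N m; "tcp_pos": TCP position; "tcp_rot": TCP orientation; "wrist_force": force on the tool from outside, world axes, zero at the start; "ft_torque": the same for the moment, N m; "opening": finger opening in mm; "gripper_force": force on a finger pad.
Only numpy, scipy, OpenCV 4.12 (cv2) and the standard library are available. Lean on these libraries where they do the work, as an engineer would, in place of code of your own. Each camera call takes 0.05 s, during which the arm holds its last target. There are 200 camera calls.

## Working session

There is one attempt and no reset: what is moved stays moved. The work goes in short steps, Python scripts to look and compute and a shell command to move; the robot and the scene stay as the last step left them, time stands still between calls to the robot, and variables do not carry over. Pictures are saved under pics/ and viewed, at most 13 in all, crops included, and the job is handed in when it is done.

```bash
mkdir -p pics
cat > h.py <<'E'
from station import *
import numpy as np, cv2
def px2w(name,pts,z=0):
    c=get_calibration(name);E=np.array(c["extrinsics"]);R,t=E[:3,:3],E[:3,3]
    o=-R.T@t;out=[]
    for u,v in pts:
        d=R.T@np.array([(u-c["cx"])/c["fx"],(v-c["cy"])/c["fy"],1]);out.append(o+d*(z-o[2])/d[2])
    return np.round(np.array(out),1)
def w2px(name,P):
    c=get_calibration(name);E=np.array(c["extrinsics"]);p=E[:3,:3]@np.array(P,float)+E[:3,3]
    return c["fx"]*p[0]/p[2]+c["cx"],c["fy"]*p[1]/p[2]+c["cy"]
E
python3 - <<'E'
from h import *
a=grab_frame("top");b=grab_frame("scene")
cv2.imwrite("pics/top0.png",cv2.resize(a,(800,600),interpolation=cv2.INTER_CUBIC));cv2.imwrite("pics/scene0.png",b)
cv2.imwrite("pics/raw_top0.png",a)
o=get_obs();print(o["t"],o["tcp_pos"],o["tcp_rot"],o["opening"])
c=get_calibration("top");print(c)
E
```

```text
0.1 [230.94047366 498.71083912 241.49450389] [ 3.13990806e+00 -7.05012908e-05 -4.33849061e-01] 85.40661496624158
{'fx': 361.80038473673903, 'fy': 361.80038473673903, 'cx': 257.9639239325914, 'cy': 195.084762353873, 'extrinsics': array([[ 1.39638085e-02, -9.99551373e-01,  2.64964889e-02,
        -5.90842720e+01],
       [-9.93527017e-01, -1.68575538e-02, -1.12338284e-01,
         4.99122132e+02],
       [ 1.12734552e-01, -2.47563073e-02, -9.93316690e-01,
         1.14319693e+03],
       [ 0.00000000e+00,  0.00000000e+00,  0.00000000e+00,
         1.00000000e+00]])}
```

View pics/top0.png

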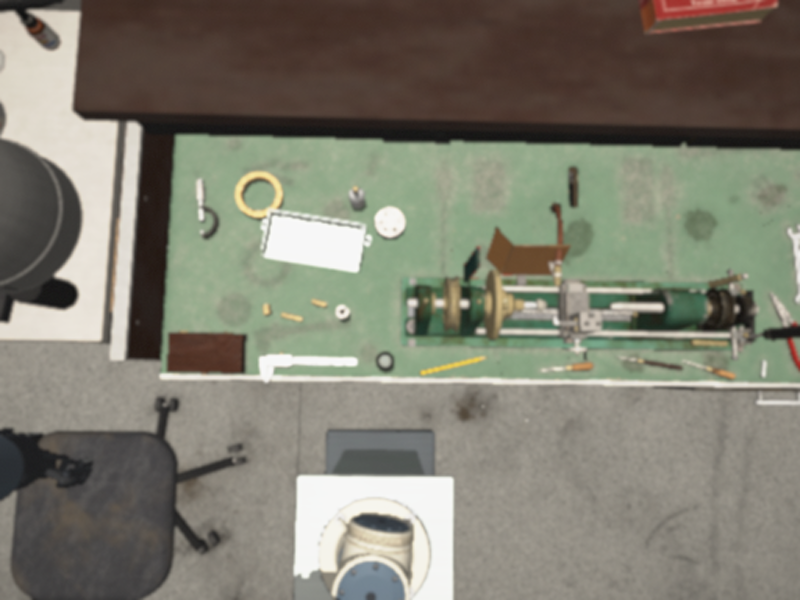

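View pics/scene0.png

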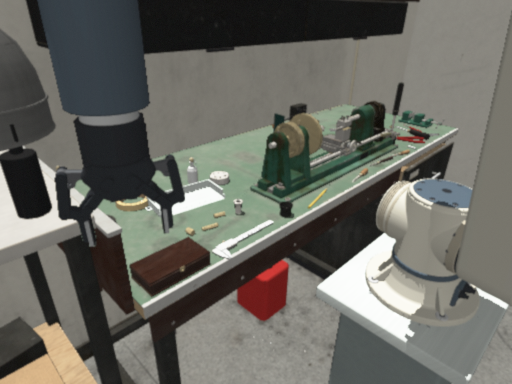

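The top view shows the pan around (315,240) in the 800-wide picture. The offcuts are near (267,309), (291,317) and (319,302), the collet at (343,312) and the loupe at (385,360). I'll enlarge that region.

Run:
```python
from h import *
a=cv2.imread("pics/raw_top0.png")[125:245,150:270]
cv2.imwrite("pics/crop0.png",cv2.resize(a,(600,600),interpolation=cv2.INTER_CUBIC))
```

```text
(no output)
```

View pics/crop0.png

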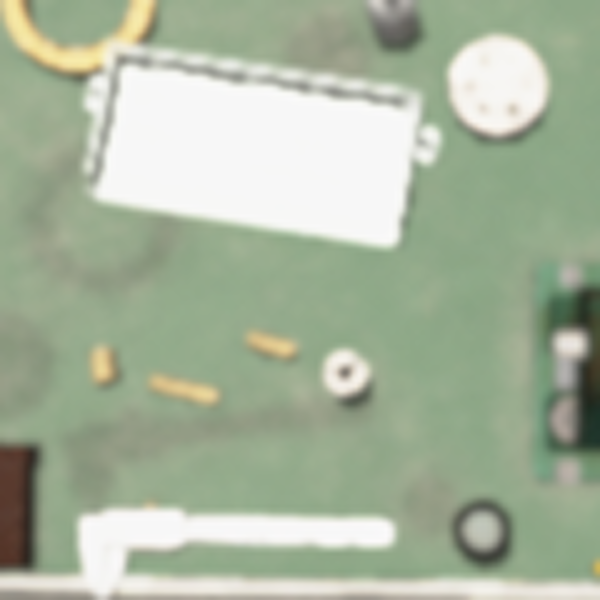

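The crop (5x, offset 150,125) shows the lip from (93,196) to (397,246). offcut_1 is at (104,365), offcut_2 runs (150,381)–(217,397), and offcut_0 runs (247,338)–(297,350). The collet top is at (345,373) and the loupe top at (483,529).

Run:
```python
from h import *
f=lambda *p:[(x/5+150-.4,y/5+125-.4) for x,y in p]
print("lip",px2w("top",f((93,196),(397,246))))
print("o1",px2w("top",f((104,365),(102,347),(107,383)),7))
print("o2",px2w("top",f((150,381),(217,397)),4.5))
print("o0",px2w("top",f((247,338),(297,350)),5))
print("collet",px2w("top",f((345,373)),37),"loupe",px2w("top",f((483,529)),33))
print("caliper",px2w("top",f((80,515),(395,532),(182,510)),5))
print("back",px2w("top",f((113,50),(415,95)),26))
```

```text
lip [[603.  248.4   0. ]
 [573.1  45.5   0. ]]
o1 [[489.3 235.    7. ]
 [501.1 236.8   7. ]
 [477.5 232.5   7. ]]
o2 [[479.5 205.1   4.5]
 [469.7 160.9   4.5]]
o0 [[509.  142.5   5. ]
 [501.6 109.4   5. ]]
collet [[483.7  74.8  37. ]] loupe [[385.5 -15.3  33. ]]
caliper [[391.2 246.9   5. ]
 [383.2  42.2   5. ]
 [395.4 181.    5. ]]
back [[695.7 233.5  26. ]
 [669.6  34.5  26. ]]
```

```bash
cat >> h.py <<'E'
PO=np.array([588.,147.]);PY=-0.146
def pan(p):
    d=np.array(p[:2])-PO;c,s=np.cos(PY),np.sin(PY);return np.round([d[0]*c+d[1]*s,-d[0]*s+d[1]*c],1)
def st():
    o=get_obs();print("t%.2f pan"%o["t"],pan(o["tcp_pos"]),"z %.1f yaw %.3f open %.1f F"%(o["tcp_pos"][2],o["tcp_rot"][2],o["opening"]),np.round(o["wrist_force"],1), o.get("nose_length"))
E
python3 -m inch '0 0 0 0 0 0 -8.25; 0 0 0 0 0 0 -8.25; 0 40 35 0 0 0 0; 0 40 35 0 0 0 0; 0 40 35 0 0 0 0'; python3 -c "
from h import *
import station
st();print(getattr(station,'nose_length',None))"
```

```text
t: 0.72
tcp_pos: [335.2, 376.3, 241.9]
tcp_rot: [3.141, 0.0, -0.145]
wrist_force: [0.7, 0.8, 0.3]
opening: -0.4
gripper_force: 0.0
t0.72 pan [-283.5  190.1] z 241.9 yaw -0.145 open -0.4 F [0.7 0.8 0.3] None
11.0
```

```bash
python3 -m inch '0 45.5 39 0 0 0 0; 0 45.5 39 0 0 0 0; 0 45.5 39 0 0 0 0; 0 0 0 60 0 0 0; 0 0 0 60 0 0 0' >/dev/null; python3 -m inch '0 0 0 40 0 0 0; 0 0 0 40 0 0 0; 0 0 0 10 0 0 0; 0 0 0 10 0 0 0; 0 0 0 0 0 0 0'
python3 - <<'E'
from h import *
st();a=grab_frame("top")[125:245,150:270];b=grab_frame("scene")[170:270,130:265]
cv2.imwrite("pics/c1.png",np.hstack([cv2.resize(a,(480,480),interpolation=cv2.INTER_CUBIC)]))
cv2.imwrite("pics/s1.png",cv2.resize(b,(675,500),interpolation=cv2.INTER_CUBIC))
E
```

```text
t: 1.98
tcp_pos: [453.0, 242.5, 22.8]
tcp_rot: [-3.141, -0.001, -0.146]
wrist_force: [0.1, 0.1, 0.3]
opening: -0.2
gripper_force: 0.0
t1.98 pan [-147.4   74.8] z 22.8 yaw -0.146 open -0.2 F [0.1 0.1 0.3] None
```

View pics/s1.png

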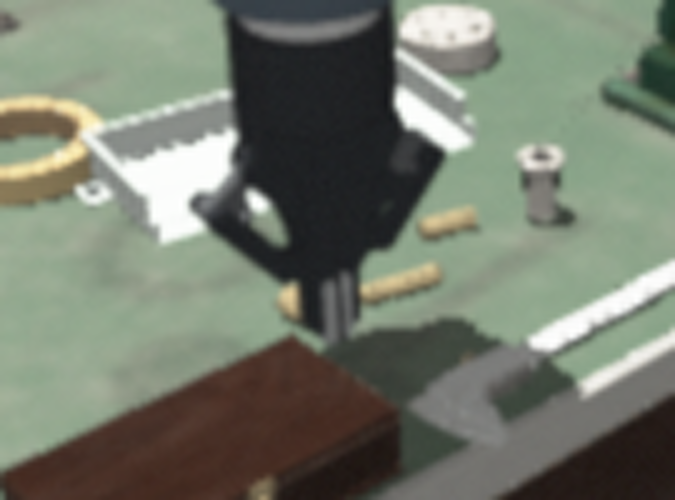

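The closed fingers stand just behind offcut_1, at about (330,330) in the scene crop, clear of the box. I'll lower them and start pushing.

```bash
python3 -m inch '0 0 1.5 7.5 0 0 0; 0 8 0 0 0 0 0; 0 10 0 0 0 0 0; 0 12 0 0 0 0 0; 0 12 0 0 0 0 0';python3 -m inch '0 12 0 0 0 0 0; 0 12 0 0 0 0 0; 0 12 0 0 0 0 0; 0 12 0 0 0 0 0; 0 0 0 0 0 0 0'
python3 - <<'E'
from h import *
st();a=grab_frame("top")[145:215,150:240];b=grab_frame("scene")[170:270,130:265]
a=cv2.resize(a,(540,420),interpolation=cv2.INTER_CUBIC);b=cv2.resize(b,None,fx=4.2,fy=4.2,interpolation=cv2.INTER_CUBIC)[:,:]
cv2.imwrite("pics/c2.png",cv2.resize(np.hstack([a,b]),(800,303)))
E
```

```text
t: 2.7
tcp_pos: [495.1, 234.4, 14.8]
tcp_rot: [-3.141, -0.0, -0.146]
wrist_force: [-0.4, 0.5, -0.0]
opening: 0.1
gripper_force: 0.1
t: 3.32
tcp_pos: [542.3, 227.4, 14.6]
tcp_rot: [-3.142, -0.0, -0.147]
wrist_force: [-0.5, -0.8, 0.6]
opening: 0.2
gripper_force: 0.0
t3.33 pan [-56.9  72.9] z 14.6 yaw -0.147 open 0.2 F [-0.5 -0.8  0.6] None
```

View pics/c2.png

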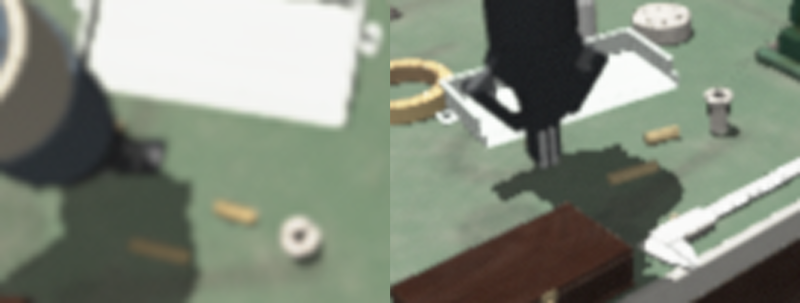

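offcut_1 has left its old place and is hidden ahead of the fingers. The other offcuts haven't moved. I'll keep pushing it into the pan.

```bash
python3 -m inch '0 12 0 0 0 0 0; 0 12 0 0 0 0 0; 0 12 0 -1 0 0 0; 0 12 0 -1 0 0 0; 0 12 0 -1 0 0 0' | head -4;python3 -m inch '0 12 0 0 0 0 0; 0 10 0 0 0 0 0; 0 4 0 0 0 0 0; 0 -20 0 0 0 0 0; 0 -20 0 -40 0 0 0'; python3 -m inch '0 -50 0 -30 0 0 0; 10 -40 30 0 0 0 0; 10 -40 24 0 0 0 0; 10 0 0 0 0 0 0; 10 0 0 0 0 0 0';python3 - <<'E'
from h import *
st();a=grab_frame("top")[145:215,150:240];b=grab_frame("scene")[170:270,130:265]
a=cv2.resize(a,(540,420),interpolation=cv2.INTER_CUBIC);b=cv2.resize(b,None,fx=4.2,fy=4.2,interpolation=cv2.INTER_CUBIC)[:,:]
cv2.imwrite("pics/c3.png",cv2.resize(np.hstack([a,b]),(800,303)))
E
```

```text
t: 4.05
tcp_pos: [601.8, 218.7, 17.8]
tcp_rot: [-3.142, -0.0, -0.146]
wrist_force: [-0.7, 1.0, -0.2]
t: 4.68
tcp_pos: [584.2, 219.7, 54.6]
tcp_rot: [3.137, 0.007, -0.147]
wrist_force: [0.3, -0.7, 0.5]
opening: 0.1
gripper_force: 0.0
t: 5.3
tcp_pos: [451.2, 186.9, 88.4]
tcp_rot: [-3.141, -0.001, -0.145]
wrist_force: [0.3, 0.9, -0.0]
opening: 10.0
gripper_force: 0.0
t5.30 pan [-141.1   19.5] z 88.4 yaw -0.145 open 10.0 F [ 0.3  0.9 -0. ] None
```

View pics/c3.png

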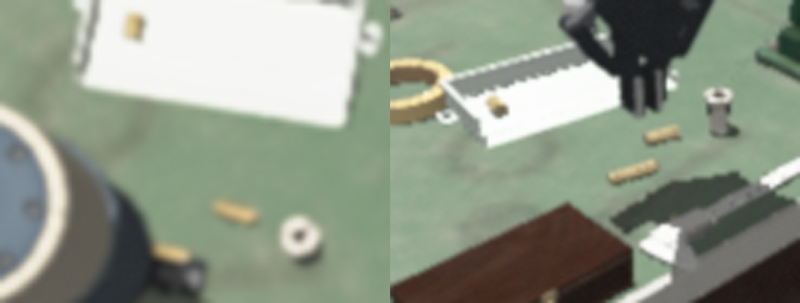

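offcut_1 lies well inside the pan, at (135,25) in the left half, and the rest is undisturbed. offcut_2 is next, using both fingers about 14 mm apart.

```bash
python3 -m inch '14 -7 0 0 0 0 0; 14 0 0 40 0 0 0; 14 0 0 24 0 0 0; 14 0 0 10 0 0 0; 14 0 0 0 0 0 0';python3 -m inch '14 6 0 0 0 0 0; 14 8 0 0 0 0 0; 14 10 0 0 0 0 0; 14 12 0 0 0 0 0; 14 12 0 0 0 0 0'; python3 -m inch '14 12 0 0 0 0 0; 14 12 0 0 0 0 0; 14 12 0 0 0 0 0; 14 0 0 0 0 0 0; 14 0 0 0 0 0 0'
python3 - <<'E'
from h import *
st();a=grab_frame("top")[145:215,150:240];b=grab_frame("scene")[170:270,130:265]
a=cv2.resize(a,(540,420),interpolation=cv2.INTER_CUBIC);b=cv2.resize(b,None,fx=4.2,fy=4.2,interpolation=cv2.INTER_CUBIC)[:,:]
cv2.imwrite("pics/c4.png",cv2.resize(np.hstack([a,b]),(800,303)))
E
```

```text
t: 6.02
tcp_pos: [443.6, 187.4, 13.5]
tcp_rot: [3.141, 0.001, -0.146]
wrist_force: [-0.1, 0.0, -0.1]
opening: 14.1
gripper_force: 0.0
t: 6.65
tcp_pos: [492.0, 180.4, 14.3]
tcp_rot: [-3.141, -0.0, -0.146]
wrist_force: [-4.2, -0.2, 5.7]
opening: 14.1
gripper_force: 3.1
t: 7.28
tcp_pos: [527.0, 174.9, 13.5]
tcp_rot: [3.141, 0.0, -0.146]
wrist_force: [-0.3, 0.9, -0.2]
opening: 14.0
gripper_force: 0.0
t7.28 pan [-64.4  18.7] z 13.5 yaw -0.146 open 14.0 F [-0.3  0.9 -0.2] None
```

View pics/c4.png

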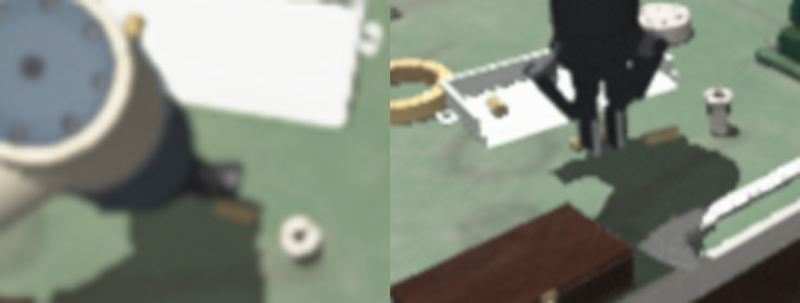

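offcut_2 is moving ahead of both fingers, its left end showing at (573,143), and nothing else has moved. I'll push it on in.

```bash
python3 -m inch '14 8 0 -1 0 0 0; 14 12 0 0 0 0 0; 14 12 0 -1 0 0 0; 14 12 0 -1 0 0 0; 14 12 0 -1 0 0 0' | head -4;python3 -m inch '14 12 0 0 0 0 0; 14 12 0 0 0 0 0; 14 10 0 0 0 0 0; 14 4 0 0 0 0 0; 14 0 0 0 0 0 0'|head -4; python3 -m inch '14 -25 0 -5 0 0 0; 14 -20 0 -40 0 0 0; 14 -40 15 -30 0 0 0; 6 -30 20 0 0 0 0; 6 -20 15 0 0 0 0';python3 - <<'E'
from h import *
st();a=grab_frame("top")[145:215,150:240];b=grab_frame("scene")[170:270,130:265]
a=cv2.resize(a,(540,420),interpolation=cv2.INTER_CUBIC);b=cv2.resize(b,None,fx=4.2,fy=4.2,interpolation=cv2.INTER_CUBIC)[:,:]
cv2.imwrite("pics/c5.png",cv2.resize(np.hstack([a,b]),(800,303)))
E
```

```text
t: 8.0
tcp_pos: [584.0, 166.9, 20.4]
tcp_rot: [-3.141, -0.002, -0.145]
wrist_force: [-7.6, -0.5, 21.4]
t: 8.62
tcp_pos: [622.5, 161.6, 19.4]
tcp_rot: [-3.14, -0.005, -0.146]
wrist_force: [2.7, -1.2, 6.3]
t: 9.25
tcp_pos: [477.5, 131.1, 92.9]
tcp_rot: [-3.141, 0.0, -0.146]
wrist_force: [-0.2, -0.5, -0.8]
opening: 6.0
gripper_force: 0.0
t9.25 pan [-107.   -31.8] z 92.9 yaw -0.146 open 6.0 F [-0.2 -0.5 -0.8] None
```

View pics/c5.png

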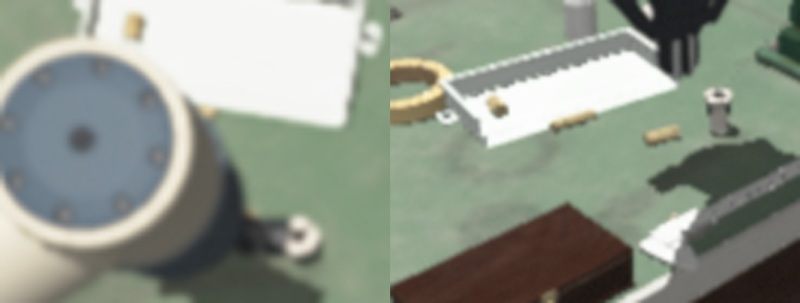

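offcut_2 slipped under the fingertips on the ramp and now lies on the lip at (574,121). The fingers rode over it, so the tips must run lower. First I'll locate it and probe the bench height behind offcut_0.

```bash
python3 -c "
from h import *
g=lambda u,v:((u-390)/0.7227/4.2+130,v/0.7227/4.2+170)
for n,(u,v),z in [('o2',(552,126),5),('o2',(596,117),5),('o0',(646,137),5),('o0',(679,130),5),('o1',(497,105),8)]: print(n,pan(px2w('scene',[g(u,v)],z)[0]))"
python3 -m inch '8 -4 -2 0 0 0 0; 8 0 0 40 0 0 0; 8 0 0 30 0 0 0; 8 0 0 8 0 0 0; 8 0 0 2 0 0 0';python3 -m inch '8 0 0 1 0 0 0; 8 0 0 0 0 0 0; 8 0 0 0 0 0 0;8 0 0 0 0 0 0; 8 0 0 0 0 0 0'
```

```text
o2 [-8.5 39.4]
o2 [-16.8  -1.7]
o0 [-74.5 -21.3]
o0 [-81.  -52.4]
o1 [51.4 66.2]
t: 9.98
tcp_pos: [475.8, 134.5, 12.8]
tcp_rot: [3.141, -0.0, -0.146]
wrist_force: [0.3, -0.6, 0.8]
opening: 8.1
gripper_force: 0.0
t: 10.6
tcp_pos: [475.3, 134.2, 11.9]
tcp_rot: [-3.141, -0.0, -0.146]
wrist_force: [0.9, 0.5, -0.6]
opening: 7.9
gripper_force: 0.0
```

```bash
python3 -m inch '8 8 0 0 0 0 0; 8 8 0 0 0 0 0; 8 10 0 0 0 0 0; 8 10 0 0 0 0 0; 8 10 0 0 0 0 0';python3 -m inch '8 10 0 0 0 0 0; 8 10 0 0 0 0 0; 8 10 0 0 0 0 0; 8 10 0 0 0 0 0; 8 8 0 0 0 0 0';python3 -m inch '8 6 0 -0.3 0 0 0; 8 8 0 -1 0 0 0; 8 8 0 -1 0 0 0; 8 4 0 -0.3 0 0 0; 8 0 0 0 0 0 0'
python3 - <<'E'
from h import *
st();a=grab_frame("top")[145:215,150:240];b=grab_frame("scene")[170:270,130:265]
a=cv2.resize(a,(540,420),interpolation=cv2.INTER_CUBIC);b=cv2.resize(b,None,fx=4.2,fy=4.2,interpolation=cv2.INTER_CUBIC)[:,:]
cv2.imwrite("pics/c6.png",cv2.resize(np.hstack([a,b]),(800,303)))
E
```

```text
t: 11.22
tcp_pos: [521.5, 127.4, 11.7]
tcp_rot: [3.141, 0.0, -0.146]
wrist_force: [-1.2, 0.5, 0.0]
opening: 7.7
gripper_force: 0.1
t: 11.85
tcp_pos: [568.9, 120.4, 11.7]
tcp_rot: [3.142, 0.0, -0.146]
wrist_force: [-0.1, 0.2, 0.2]
opening: 8.3
gripper_force: 0.1
t: 12.48
tcp_pos: [594.2, 116.8, 14.4]
tcp_rot: [-3.141, -0.0, -0.146]
wrist_force: [-0.6, 0.1, -0.3]
opening: 7.7
gripper_force: 0.0
t12.47 pan [ 10.6 -29. ] z 14.4 yaw -0.146 open 7.7 F [-0.6  0.1 -0.3] None
```

View pics/c6.png

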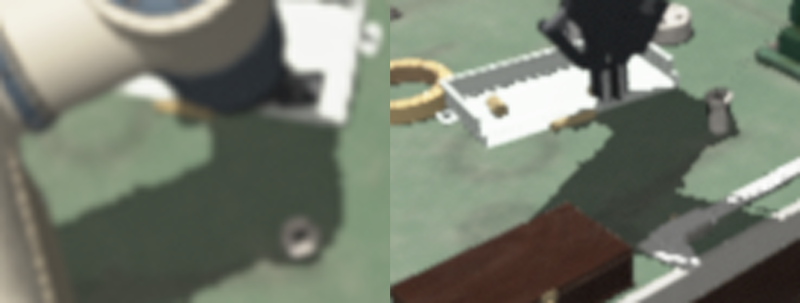

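offcut_0 has gone over the lip ahead of the fingers with little force, and offcut_2 still lies on the lip at (574,120). I'll finish offcut_0, then go back behind offcut_2.

```bash
python3 -m inch '8 8 0 -0.5 0 0 0; 8 8 0 0 0 0 0; 8 4 0 0 0 0 0; 8 -10 0 0 0 0 0; 8 0 0 -40 0 0 0'; python3 -m inch '14 -40 0 0 0 0 0; 14 -35 -20 0 0 0 0; 14 0 -28 0 0 0 0; 14 0 0 0 0 0 0; 14 0 0 30 0 0 0'
python3 - <<'E'
from h import *
st();a=grab_frame("top")[145:215,150:240];b=grab_frame("scene")[170:270,130:265]
a=cv2.resize(a,(540,420),interpolation=cv2.INTER_CUBIC);b=cv2.resize(b,None,fx=4.2,fy=4.2,interpolation=cv2.INTER_CUBIC)[:,:]
cv2.imwrite("pics/c7.png",cv2.resize(np.hstack([a,b]),(800,303)))
E
```

```text
t: 13.2
tcp_pos: [600.2, 114.6, 51.9]
tcp_rot: [3.138, 0.008, -0.146]
wrist_force: [1.2, -0.1, 0.9]
opening: 7.8
gripper_force: 0.0
t: 13.82
tcp_pos: [537.9, 174.7, 26.7]
tcp_rot: [-3.138, -0.004, -0.145]
wrist_force: [-0.5, 1.0, -0.8]
opening: 14.3
gripper_force: 0.0
t13.82 pan [-53.6  20.2] z 26.7 yaw -0.145 open 14.3 F [-0.5  1.  -0.8] None
```

View pics/c7.png

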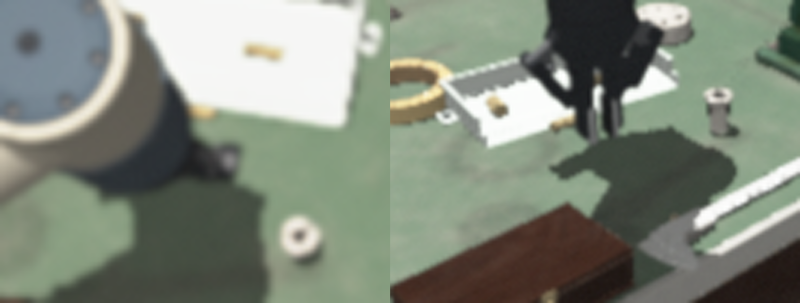

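offcut_0 lies inside the pan at (263,50). offcut_2 is on the lip just ahead of the fingers, so I'll push it again with the tips near the bench.

```bash
python3 -m inch '14 0 0 0 0 0 0; 14 0 0 8 0 0 0; 14 0 0 3.5 0 0 0; 14 0 0 0 0 0 0; 14 0 0 0 0 0 0'
```

```text
t: 14.55
tcp_pos: [536.8, 173.8, 13.6]
tcp_rot: [-3.141, -0.0, -0.146]
wrist_force: [-0.6, -0.1, -0.3]
opening: 14.3
gripper_force: 0.0
```

```bash
python3 -m inch '14 0 0 1.5 0 0 0; 14 0 0 0.7 0 0 0; 14 8 0 0 0 0 0; 14 8 0 0 0 0 0; 14 8 0 0 0 0 0'; python3 -m inch '14 8 0 0 0 0 0; 14 7 0 0 0 0 0; 14 6 0 -0.6 0 0 0; 14 6 0 -0.7 0 0 0; 14 0 0 0 0 0 0'
```

```text
t: 15.18
tcp_pos: [560.8, 170.1, 11.4]
tcp_rot: [3.142, 0.0, -0.146]
wrist_force: [-4.0, 0.7, 6.2]
opening: 14.0
gripper_force: 2.8
t: 15.8
tcp_pos: [587.7, 166.2, 12.3]
tcp_rot: [-3.142, -0.0, -0.146]
wrist_force: [-0.9, 0.9, 0.7]
opening: 14.2
gripper_force: 0.0
```

```bash
python3 -m inch '14 5 0 -0.6 0 0 0; 14 6 0 -0.5 0 0 0; 14 6 0 0 0 0 0; 14 6 0 0 0 0 0; 14 6 0 0 0 0 0'; python3 -m inch '14 4 0 0 0 0 0; 14 -10 0 0 0 0 0; 14 -10 0 0 0 0 0; 14 -30 0 -40 0 0 0; 14 -60 0 0 0 0 0';python3 -m inch '14 -60 0 -20 0 0 0; 14 -60 0 -20 0 0 0; 14 0 0 0 0 0 0; 14 0 0 0 0 0 0; 14 0 0 0 0 0 0'
python3 - <<'E'
from h import *
st();a=grab_frame("top")[145:215,150:240];b=grab_frame("scene")[170:270,130:265]
a=cv2.resize(a,(540,420),interpolation=cv2.INTER_CUBIC);b=cv2.resize(b,None,fx=4.2,fy=4.2,interpolation=cv2.INTER_CUBIC)[:,:]
cv2.imwrite("pics/c8.png",cv2.resize(np.hstack([a,b]),(800,303)))
E
```

```text
t: 16.42
tcp_pos: [616.2, 162.0, 13.5]
tcp_rot: [3.142, 0.0, -0.146]
wrist_force: [-0.5, -0.3, -0.2]
opening: 14.4
gripper_force: 0.2
t: 17.05
tcp_pos: [512.3, 178.8, 56.3]
tcp_rot: [-3.138, -0.006, -0.146]
wrist_force: [-0.1, 2.2, 0.2]
opening: 13.5
gripper_force: 0.0
t: 17.68
tcp_pos: [393.9, 194.5, 92.6]
tcp_rot: [3.141, 0.0, -0.147]
wrist_force: [0.3, 0.8, -0.5]
opening: 14.2
gripper_force: 0.0
t17.68 pan [-198.9   18.7] z 92.6 yaw -0.147 open 14.2 F [ 0.3  0.8 -0.5] None
```

View pics/c8.png

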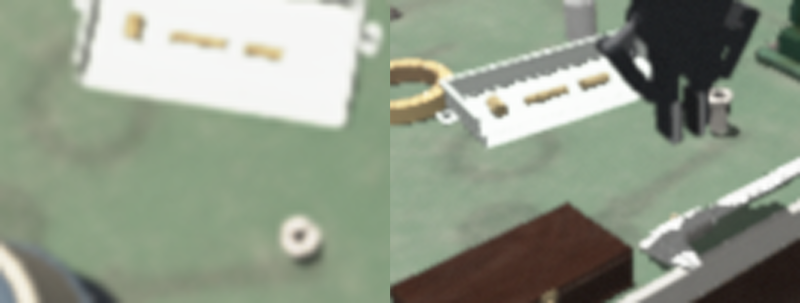

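All three offcuts lie in the pan, at (135,26), (199,40) and (263,50) in the left half, each about 45 mm behind the lip. The collet stands where it was, at (300,237), and the arm is clear.

```bash
python3 -c "
from station import *
print(hand_in())"
```

```text
the job is handed in; nothing more can be done
None
```

I swept all three brass offcuts into the scrap pan, each about 45 mm behind the lip, and handed the job in at about 18 s; the collet still stands in its place, and the arm never went near the loupe, though I did not check it in a final picture.

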